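# Raise the analyser's sample window to the loading mark

## Robot

A 6-joint arm with a two-finger parallel gripper is mounted at the origin on the work surface. World frame = base frame: x ahead of the robot, y to its left, z up, the work surface at z = 0. Lengths are in mm, angles in rad, forces in N, time in s.
With the tool pointing down it reaches from about 325 to 775 mm from the base axis. Payload 5.5 kg.
Tool frame: the origin (TCP) lies at the very end of the fingers, on their centre line; the grasp point (between the pads) lies 19 mm behind it (robot.grip_point_offset is the z of the grasp point in the tool frame, in mm); z points along the fingers, x is the direction in which the jaws open and shut, and the axes are right-handed (so a half turn about z gives the same grasp; the last joint's range is limited). The gripper opens to 85 mm and grips with 20 to 120 N. Pads are 22 mm wide; open, the fingers measure 114 mm over their backs; the gripper's body (76 mm by 85 mm) begins 54 mm behind the grasp point. The pads swing forward as they close: fully open they stand 13 mm farther back than shut.
Start: joints at [1.085, 0.091, 1.231, -0, 1.82, -0.057], TCP at [249.474, 545.692, 231.275] pointing down, gripper open.
Joint ranges: [-2.87, 2.87], [-0.86, 2.18], [0.17, 2.46], [-1.51, 4.65], [0.06, 2.69], [-2.65, 2.65]. Speed limits (rad/s): [2.57, 2.57, 3.01, 3.14, 3.14, 3.14].

## Interface

Orientations are given as a unit quaternion [w, x, y, z].
In Python, from cell import readout, cams, robot, recognise, masks_of, tip_of gives the robot as it stands. The module is installed in compiled form; this text tells all that it offers.
- The arm moves only by the tool apply_moves, never from a script. Its argument "moves" is a list of rows, each a list of 7 numbers: the opening, from -1 (shut) to 1 (fully open), then the shift along the tool's x, y, z in mm, then the turn, a rotation vector about the tool's x, y, z in rad. A call has 1 to 10 rows; each row is the pose to reach, as a shift and turn from the pose measured when the call began, along the tool's axes at that moment; what a row does not reach only later rows make up. A row lasts 1/8 s, in which the tool goes at most 62.5 mm and 10.7 degrees, less where a joint would pass 70% of its speed; a pose out of reach is approached as far as the arm can. A call with a gripper value outside its range is refused whole. The fingers move at their own pace and stop on an object; "grip_force" is the grip in N (left out, the last holds). Time passes only in rows, so rows that repeat a pose let the fingers close. It gives the time, the measured TCP pose, the force and the opening at its end, in the units of the state.
- readout.observe(): the state, without advancing time (a new reading comes with each control period).
- cams.grab_frame(name): name is "side" or "top"; returns (picture, depth): 420x560x3 uint8, blue, green, red; 420x560 float32, mm along the optical axis (not along the pixel's ray), 0 where there is no reading.
- cams.calibration(name): a dict with "vertical_fov" (degrees; the focal length in pixels is half the picture's height over the tangent of half this angle, whatever the lens; pixels are square), "cx", "cy" (the principal point, pixels), "k1" (the pictures are not rectified: a ray, as slopes to the right and down, at radius r is drawn at 1 + k1 r^2 times it, then the intrinsics apply), "pose" (4x4, takes a point from camera to world coordinates). Camera axes: x right, y down, z forward; pixel columns grow to the right and rows downward; lengths in mm; the calibration is good to about 2 mm. A picture is of the moment at which its call begins. calibration takes no time and is no camera call.
- robot.close_job(): hands the job in, once; it reports no verdict.
Trained networks look in the newest picture that a camera, given by its name, has taken for a name from the list of things; names that differ only in an ending like _2 or _b are one class to them, and where a whole thing is asked for, a point or a joint stands for the part that bears it (a point fixed in the world has none). Each returns a list of dicts, best first, with "conf" (0 to 1); they miss things now and then, are a little off and sometimes report something else, mostly with a low value. They report only what shows in the picture. A call takes as long as a camera call.
- recognise(label, camera): "location" ([row, column] in pixels, amid what is visible of it).
- masks_of(label, camera): "region" (420x560 bool, what is visible of it) and "location" ([row, column] in pixels, amid what is visible of it).
- tip_of(label, camera): "location" ([row, column] in pixels: a listed point, or the origin of a listed thing).
The state is a dict: "time": time; "qpos": joint angles; "joint_velocities": joint speeds; "effort": joint torques, N m; "eef_pos": TCP position; "eef_rot": TCP orientation; "ft_force": force on the tool from outside, world axes, zero at the start; "moment": the same for the moment, N m; "gripper_width": finger opening in mm.
Only numpy, scipy, OpenCV 4.12 (cv2) and the standard library are available. Lean on these libraries where they do the work, as an engineer would, in place of code of your own. Each camera call takes 0.05 s, during which the arm holds its last target. There are 200 camera calls.

## Task

Raise the sample window of the analyser to its loading height: put your fingertips beneath the lip along the window's bottom edge and push gently upwards until the lip is level with the arrow mark on the column beside it, then take the hand away and leave the window standing there. Only push the lip, do not pinch it, and leave everything standing on the bench and in the sample bay where it is.

Things in the scene. Friction and masses are not known exactly. Their poses are not given: they have to be found in the camera images.
- analyser: bench-top analyser fixed to the bench, 340 deep, 400 wide, 540 high, blue plinth, white head. Origin: centre of its underside; window side looks along its -x, y runs along the window, z up. Column and fascia fronts are at x = -175; fascia's lower edge 290 above the bench; two columns 35 wide centred at y = -182 and 182. Plinth 95 high, its plain front at x = -158.
- window (a joint): height of the clear window above closed, m; 0 = closed, stop at 0.17. Slides vertically between the columns, counterweighted: takes 2.5 to 4.5 N to move up or down at any height, about 1 N more at 0.1 m/s, and stays where it is left.
- lip (a point): middle of the front edge of the window's lip, 7 above its underside; moves with the window; axes as the analyser's. The lip is a level aluminium ledge 318 long (y), 14 thick (front 8 mm only 8 thick), on the window's bottom edge. Its front is at analyser x = -220, 62 ahead of the plinth and 45 ahead of the columns, free from below. Underside 96 above the bench when closed.
- arrow (a point): the loading mark: point of a black arrow on a white label, 33 wide and 36 high, wrapped round the front outer corner of the column at the +y end of the lip; the arrow lies across the column's front face and points along the window towards the lip. The lip's edge is to be brought level with it (this point and point lip at one height).
- beaker: glass beaker, 56 across, 75 high, standing in the sample bay behind the window, to be left alone; origin under its centre
- reagent: amber glass bottle, 44 across, 85 high, standing on the bench a little ahead of one end of the lip (either end); origin under its centre
- jar: white capped jar, 48 across, 55 high, standing on the bench a little ahead of the other end of the lip; origin under its centre
- driver: screwdriver with orange handle, 170 long, lying on the bench
- mouse: black computer mouse, 105 x 60 x 31, on the bench
- phone: mobile phone, 150 x 73 x 9, lying on the bench
- carton: small cardboard carton, 95 x 65 x 45, on the bench

How it is judged:
By the outcome, as a careful person would: the job done as asked, in the order asked, and still so for the second after the job is handed in, with the robot touching nothing.
It also fails if it takes over 45 s, if anything falls off the work surface, if the arm or the gripper's body presses on something with over 40 N, if the wrist force passes 120 N, or if a joint passes its speed limit or range.

## Working session

There is one attempt and no reset: what is moved stays moved. The work goes in short steps, Python scripts to look and compute and a tool call to move; the robot and the scene stay as the last step left them, time stands still between calls to the robot, and variables do not carry over. Pictures are saved under pics/ and viewed, about 8 in all and at most 12, crops included, and the job is handed in when it is done.

Besides the shell and the picture viewer there is one more tool, called after "Call:" as a command line: name --pt "numbers of a row" for each row, then --argument value for the rest. apply_moves: Moves the arm, as the interface text tells. Its arguments: {"type":"object","properties":{"moves":{"type":"array"},"grip_force":{"type":"number"}},"required":["moves"]}

```bash
mkdir -p pics; cat > h.py <<'E'
import numpy as np, cv2
from cell import readout, cams, robot, recognise, masks_of, tip_of
def cal(n):
    c=cams.calibration(n); f=210/np.tan(np.radians(c["vertical_fov"])/2)
    return c,np.array([[f,0,c["cx"]],[0,f,c["cy"]],[0,0,1]]),np.array([c["k1"],0,0,0,0.])
def ray(n,rc):
    c,K,d=cal(n); p=cv2.undistortPoints(np.array([[[rc[1],rc[0]]]],float),K,d)[0,0]
    T=np.array(c["pose"]); return T[:3,3],T[:3,:3]@np.array([p[0],p[1],1])
def pt(n,rc,depth):
    o,v=ray(n,rc); r,c=int(round(rc[0])),int(round(rc[1]))
    w=depth[max(r-1,0):r+2,max(c-1,0):c+2]; w=w[w>0]
    return o+v*np.median(w) if w.size else None
def onz(n,rc,z):
    o,v=ray(n,rc); return o+v*(z-o[2])/v[2]
def tri(a,b):
    (o1,v1),(o2,v2)=a,b
    s=np.linalg.lstsq(np.c_[v1,-v2],o2-o1,rcond=None)[0]
    p,q=o1+v1*s[0],o2+v2*s[1]; return (p+q)/2,np.linalg.norm(p-q)
def cloud(n,depth,mask):
    rr,cc=np.nonzero(mask&(depth>0)); c,K,d=cal(n)
    p=cv2.undistortPoints(np.c_[cc,rr].astype(float)[:,None],K,d)[:,0]
    T=np.array(c["pose"]); return (np.c_[p,np.ones(len(p))]*depth[rr,cc][:,None])@T[:3,:3].T+T[:3,3]
E
cat > a.py <<'E'
from h import *
np.set_printoptions(precision=1,suppress=True)
s=readout.observe(); print(s)
for n in("side","top"):
    im,d=cams.grab_frame(n); cv2.imwrite(f"pics/{n}0.png",im); np.save(n+"0.npy",d)
    print(n,np.array(cams.calibration(n)["pose"]))
    for l in("lip","arrow","analyser","reagent","jar","beaker"):
        for r in tip_of(l,n)[:2]: print(l,np.round(r["location"],1),round(r["conf"],2),pt(n,r["location"],d))
E
python3 a.py
```

```text
{'time': 0.0, 'qpos': array([ 1.1,  0.1,  1.2, -0. ,  1.8, -0.1]), 'joint_velocities': array([-0.,  0.,  0.,  0., -0., -0.]), 'effort': array([ -0. , -45.9, -41.8,  -0. ,   0. ,   0. ]), 'eef_pos': array([249.3, 545.4, 230.1]), 'eef_rot': array([ 0. ,  0.8,  0.5, -0. ]), 'ft_force': array([-0.2, -0.2,  0.4]), 'moment': array([0.1, 0. , 0. ]), 'gripper_width': 85.4355965099723}
side [[  -1.    -0.     0.1  415.3]
 [  -0.1    0.6   -0.8 1034.7]
 [  -0.    -0.8   -0.6  909.6]
 [   0.     0.     0.     1. ]]
lip [179.9 302.4] 0.86 [ 441.7 -287.7  117.9]
arrow [141.1 242.1] 0.5 [ 621.8 -317.2  234.1]
jar [140.3 243.9] 0.27 [ 617.  -322.5  234.1]
top [[   0.    -1.     0.1  351.3]
 [  -1.    -0.     0.  -125.4]
 [  -0.    -0.1   -1.  1279.9]
 [   0.     0.     0.     1. ]]
lip [237.5 335.7] 0.69 [ 439.9 -282.9  116.7]
arrow [156.3 356.9] 0.39 [ 630.9 -323.1  208.7]
reagent [293.6 314.5] 0.57 [ 294.6 -233.5   63.5]
jar [169.2 319.4] 0.56 [ 632.8 -247.1   54.7]
```

View pics/side0.png

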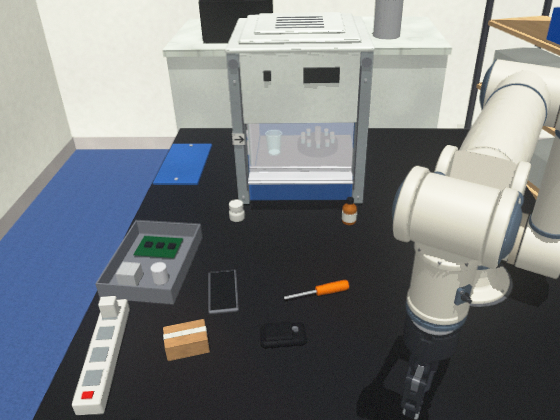

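View pics/top0.png

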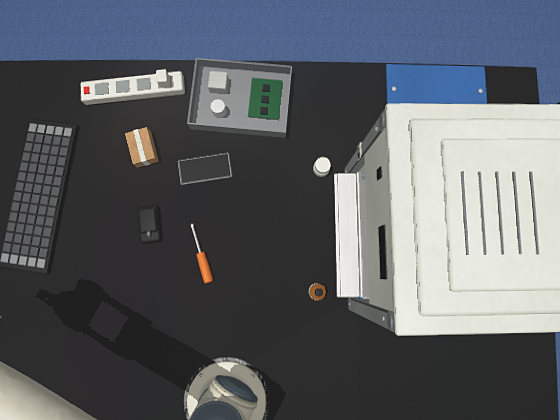

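The side view shows the analyser with its lip at about row 180, the arrow label at (139,238), the jar at (211,237) and the reagent at (212,349). The top view confirms the window faces +y and the lip runs along x. Next I'll measure more closely.

```bash
cat > b.py <<'E'
from h import *
np.set_printoptions(precision=1,suppress=True)
im=cv2.imread("pics/side0.png"); d=np.load("side0.npy")
cv2.imwrite("pics/c1.png",cv2.resize(im[120:210,225:375],None,fx=5.3,fy=5.3,interpolation=cv2.INTER_CUBIC))
im,d=cams.grab_frame("side")
dt=cams.grab_frame("top")[1]
for n,D in(("side",d),("top",dt)):
    for l in("lip","window","analyser","arrow","jar","reagent"):
        for m in masks_of(l,n)[:1]:
            P=cloud(n,D,m["region"]); print(n,l,round(m["conf"],2),np.round(m["location"]),len(P),"pct2/50/98",np.percentile(P,[2,50,98],axis=0).tolist() if len(P) else 0)
print("rows down at lip col 300:")
for r in range(160,206,2): print(r,pt("side",(r,300),d))
E
python3 b.py
```

```text
side lip 0.94 [152. 299.] 6529 pct2/50/98 [[296.7221913292264, -346.9790921836271, 109.6519363954396], [449.9070636488952, -337.81904041044595, 182.90462546019546], [603.6900839307102, -280.05437596462514, 281.21694705004586]]
side window 0.57 [150. 298.] 6422 pct2/50/98 [[298.22072447119933, -346.3976987283863, 111.12615198840811], [452.0295279812766, -337.8114890668154, 182.8209408420526], [602.97946850018, -279.7488800329142, 279.89707602489295]]
side analyser 0.65 [104. 298.] 25445 pct2/50/98 [[258.104619391664, -597.857601446358, 23.70412017857179], [448.30383149522953, -330.72891255340573, 348.3474020213081], [642.9085002975035, -289.6845672852144, 535.5770002729902]]
side arrow 0.46 [139. 238.] 131 pct2/50/98 [[619.0415437546584, -498.97834102109425, 131.07154854411033], [635.7205579917043, -318.94486386333915, 239.44245242803004], [682.2764160882357, -313.146660606637, 257.56084745748035]]
side jar 0.51 [210. 236.] 282 pct2/50/98 [[626.1077204551947, -268.24387099303505, 2.372005297144456], [645.243721020048, -236.9769385360447, 33.99888148205264], [668.0851388768646, -227.80
[... 1114 characters left out ...]
237103175915, -221.1420544477231, 88.09622669258906]]
rows down at lip col 300:
160 [ 449.8 -337.6  159.3]
162 [ 449.8 -336.2  153.1]
164 [ 450.  -339.2  144.4]
166 [ 450.  -338.3  137.8]
168 [ 449.9 -335.3  132.4]
170 [ 450.  -336.4  124.6]
172 [ 449.9 -329.7  121.2]
174 [ 449.7 -320.2  119.6]
176 [ 449.4 -307.4  120. ]
178 [ 449.  -292.3  121.8]
180 [ 449.  -288.8  116.8]
182 [ 448.8 -281.5  114.1]
184 [ 449.  -285.6  104.5]
186 [ 450.5 -342.3   62.5]
188 [ 450.5 -341.9   55.2]
190 [ 450.5 -342.2   47.4]
192 [ 450.6 -341.9   40.1]
194 [ 450.5 -339.3   34.1]
196 [ 450.6 -340.2   25.9]
198 [ 450.6 -340.4   18. ]
200 [ 451.1 -355.7    0.3]
202 [ 451.  -350.    -3.8]
204 [ 450.6 -334.1   -1.1]
```

View pics/c1.png

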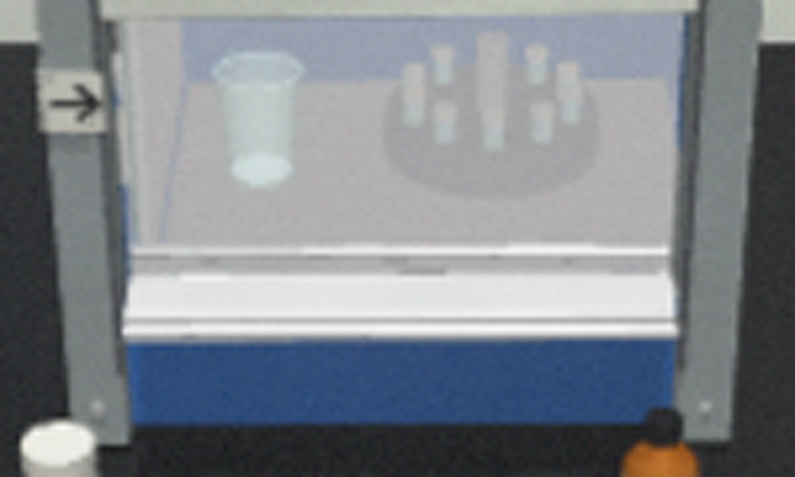

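The crop shows the arrow tip at about row 139, col 243.7, and the lip's front lower edge at about row 183.8. The jar and reagent stand clear of the middle of the lip.

```bash
cat > c.py <<'E'
from h import *
np.set_printoptions(precision=1,suppress=True)
def ony(n,rc,y): o,v=ray(n,rc); return o+v*(y-o[1])/v[1]
d=np.load("side0.npy")
# plinth / columns planes
def patch(r0,r1,c0,c1):
    m=np.zeros(d.shape,bool); m[r0:r1,c0:c1]=1; return cloud("side",d,m)
for nm,b in(("plinth",(187,197,254,348)),("colL",(150,190,238,243)),("colR",(150,190,361,365)),("label",(134,144,234,244)),("ledge",(174,179,255,345))):
    P=patch(*b); A=np.c_[P[:,0]-450,P[:,2],np.ones(len(P))]
    if nm=="ledge": print(nm,np.median(P,0)); continue
    k=1.5
    X=np.median(P,0); print(nm,X, "slope dy/dx",np.polyfit(P[:,0],P[:,1],1)[0] if nm=="plinth" else "")
for y in(-321,-324,-327): print("arrow",y,ony("side",(139.1,243.7),y))
for r in(180.2,181,181.7,183.8):
  print("lip row",r,ony("side",(r,300),-279))
for n in("side","top"):
    t=tip_of("lip",n)[0]["location"]; a=tip_of("arrow",n); print(n,t,[(x["location"],x["conf"]) for x in a])
    if n=="side": print(ony(n,t,-279),[ony(n,x["location"],-324) for x in a])
    else: print(onz(n,t,112),[ (onz(n,x["location"],z)) for x in a for z in (225,)])
E
python3 c.py
```

```text
plinth [ 450.4 -341.7   42.4] slope dy/dx 0.021164405257187564
colL [ 635.7 -321.   135.4] slope dy/dx 
colR [ 257.6 -329.2  132.9] slope dy/dx 
label [ 632.4 -318.5  241.5] slope dy/dx 
ledge [ 449.7 -305.2  121.2]
arrow -321 [ 617.1 -321.   238.8]
arrow -324 [ 617.6 -324.   237.3]
arrow -327 [ 618.  -327.   235.8]
lip row 180.2 [ 448.7 -279.   122. ]
lip row 181 [ 448.7 -279.   119.2]
lip row 181.7 [ 448.8 -279.   116.7]
lip row 183.8 [ 448.8 -279.   109.2]
side [178.7, 300.4] [([139.6, 241.9], 0.61)]
[ 447.5 -279.   127.3] [array([ 623.1, -324. ,  235.6])]
top [234.3, 335.5] [([158.1, 355.9], 0.56)]
[ 448.5 -283.   112. ] [array([ 622.2, -317.6,  225. ])]
```

Call:
apply_moves --pt "-1 0 0 -20 0 0 0" --pt "-1 0 0 -20 0 0 0"

```text
time: 1.85
eef_pos: [249.7, 546.2, 253.2]
eef_rot: [-0.001, 0.841, 0.54, 0.001]
ft_force: [-0.3, -0.4, 0.2]
gripper_width: 51.5
```

Call:
apply_moves --pt "-1 -41 41 -5 0 0 0.112" --pt "-1 -83 82 -10 0 0 0.224" --pt "-1 -124 122 -15 0 0 0.336" --pt "-1 -165 163 -20 0 0 0.448" --pt "-1 -207 204 -25 0 0 0.56" --pt "-1 -248 245 -30 0 0 0.672" --pt "-1 -289 286 -35 0 0 0.784" --pt "-1 -330 326 -40 0 0 0.896" --pt "-1 -372 367 -45 0 0 1.008" --pt "-1 -413 408 -47 0 0 1.12"

```text
time: 3.1
eef_pos: [449.4, -1.1, 298.7]
eef_rot: [-0.002, 1.0, 0.009, 0.001]
ft_force: [1.3, 0.7, -0.5]
gripper_width: -0.0
```

```bash
cat > s.py <<'E'
from h import *
from scipy.spatial.transform import Rotation as R
np.set_printoptions(precision=3,suppress=True)
s=readout.observe(); q=np.array(s["eef_rot"]); M=R.from_quat(q[[1,2,3,0]])
print(s["time"],s["eef_pos"],"q",s["qpos"],"F",s["ft_force"],"w",s["gripper_width"]); print(M.as_matrix())
import sys
if len(sys.argv)>1:
    x,y,z,tilt=map(float,sys.argv[1:5]); yaw=0.021
    # tool x along window, z toward the window, dipping by tilt deg
    X=np.array([np.cos(yaw),np.sin(yaw),0]); f=np.array([np.sin(yaw),-np.cos(yaw),0]); t=np.radians(tilt)
    Z=np.cos(t)*f+np.array([0,0,-np.sin(t)]); T=R.from_matrix(np.c_[X,np.cross(Z,X),Z])
    print("shift",M.inv().apply(np.array([x,y,z])-s["eef_pos"]),"turn",(M.inv()*T).as_rotvec())
E
python3 s.py 450 -60 250 10
```

```text
3.1 [449.364  -1.095 298.683] q [-0.081 -0.288  1.464  0.004  1.962 -0.098] F [ 1.261  0.665 -0.488] w -0.03018517898175495
[[ 1.     0.018  0.002]
 [ 0.018 -1.     0.003]
 [ 0.003 -0.003 -1.   ]]
shift [-0.56  59.056 48.502] turn [-1.399 -0.    -0.004]
```

Call:
apply_moves --pt "-1 0 8 0 -0.175 0 0" --pt "-1 0 16 0 -0.35 0 0" --pt "-1 0 24 0 -0.525 0 0" --pt "-1 0 32 10 -0.7 0 0" --pt "-1 0 40 20 -0.875 0 0" --pt "-1 0 48 30 -1.05 0 0" --pt "-1 0 55 40 -1.225 0 0" --pt "-1 0 59 48 -1.4 0 0" --pt "-1 0 59 48 -1.4 0 0"

```text
time: 4.22
eef_pos: [449.7, -60.0, 246.2]
eef_rot: [0.644, 0.765, 0.01, 0.003]
ft_force: [-0.2, -0.6, 0.4]
gripper_width: -0.5
```

```bash
python3 s.py 448 -200 85 10
```

```text
4.225 [449.664 -59.985 246.166] q [ 0.491  0.003  1.805 -1.271  1.978  0.333] F [-0.18  -0.577  0.389] w -0.5473014607334968
[[ 1.     0.011  0.018]
 [ 0.02  -0.17  -0.985]
 [-0.008  0.985 -0.17 ]]
shift [  -3.155 -135.034  165.34 ] turn [0.004 0.003 0.007]
```

Call:
apply_moves --pt "-1 0 -34 41 0 0 0" --pt "-1 -1 -68 82 0 0 0" --pt "-1 -2 -101 124 0 0 0" --pt "-1 -3 -135 160 0 0 0" --pt "-1 -3 -135 165 0 0 0" --pt "-1 -3 -135 165 0 0 0"

```text
time: 4.97
eef_pos: [449.3, -199.5, 87.4]
eef_rot: [0.644, 0.765, 0.008, 0.005]
ft_force: [0.6, 0.4, 1.0]
gripper_width: -0.2
```

```bash
python3 s.py 448 -304 82 10; python3 - <<'E'
from h import *
a=cams.grab_frame("side")[0]; b=cams.grab_frame("top")[0]
cv2.imwrite("pics/p1.png",np.hstack([cv2.resize(a[90:290,210:480],(540,400)),cv2.resize(b[150:350,260:390],(260,400))]))
E
```

```text
4.975 [ 449.302 -199.513   87.362] q [ 0.224  0.116  2.021 -1.314  1.649  0.591] F [0.569 0.411 0.988] w -0.17773586020360815
[[ 1.     0.007  0.018]
 [ 0.019 -0.171 -0.985]
 [-0.004  0.985 -0.171]]
shift [ -3.215  12.595 103.822] turn [0.002 0.003 0.003]
```

View pics/p1.png

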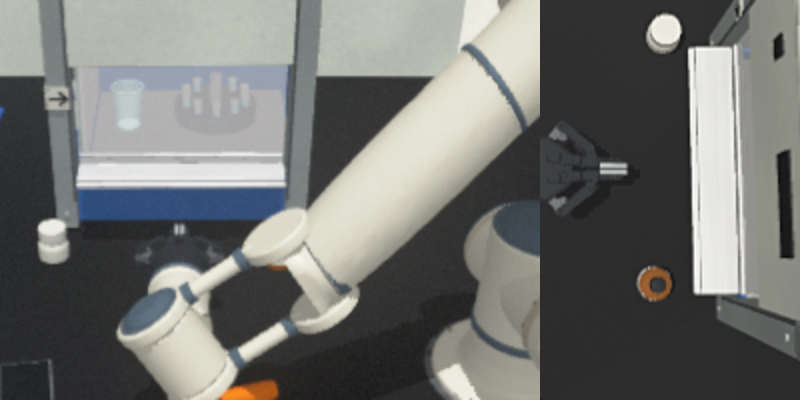

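The fingers are centred in front of the lip and below it, and the jar and bottle are clear. Now I'll slide beneath the lip.

Call:
apply_moves --pt "-1 -1 3 25 0 0 0" --pt "-1 -2 6 50 0 0 0" --pt "-1 -2 9 75 0 0 0" --pt "-1 -3 12 95 0 0 0" --pt "-1 -3 13 104 0 0 0" --pt "-1 -3 13 104 0 0 0"

```text
time: 5.82
eef_pos: [449.3, -303.3, 83.4]
eef_rot: [0.644, 0.765, 0.008, 0.006]
ft_force: [-0.6, 0.3, 0.4]
gripper_width: 0.1
```

```bash
python3 s.py 447 -304 110 10
```

```text
5.825 [ 449.314 -303.324   83.39 ] q [-0.004  0.076  2.074 -1.439  1.457  0.569] F [-0.635  0.32   0.42 ] w 0.05105680861684596
[[ 1.     0.004  0.02 ]
 [ 0.02  -0.171 -0.985]
 [-0.001  0.985 -0.171]]
shift [-2.351 26.323 -3.937] turn [0.002 0.001 0.001]
```

Call:
apply_moves --pt "-1 0 4 -0.7 0 0 0" --pt "-1 0 8 -1.4 0 0 0" --pt "-1 0 11 -1.9 0 0 0" --pt "-1 0 14 -2.4 0 0 0" --pt "-1 0 17 -3 0 0 0" --pt "-1 0 20 -3.5 0 0 0" --pt "-1 0 24 -4.2 0 0 0" --pt "-1 0 28 -4.9 0 0 0" --pt "-1 0 32 -5.6 0 0 0"

```text
time: 6.95
eef_pos: [449.3, -303.3, 116.1]
eef_rot: [0.644, 0.765, 0.008, 0.006]
ft_force: [2.8, 3.8, -5.3]
gripper_width: -0.1
```

```bash
python3 s.py 449 -303 200 10; cat > m.py <<'E'
from h import *
np.set_printoptions(precision=1,suppress=True)
def ony(n,rc,y): o,v=ray(n,rc); return o+v*(y-o[1])/v[1]
im,d=cams.grab_frame("side")
g=cv2.cvtColor(im,cv2.COLOR_BGR2GRAY).astype(float)
m=masks_of("window","side")[0]["region"]
rr=[]
for c in list(range(256,278,3))+list(range(322,346,3)):
    r=np.nonzero(m[:,c])[0]
    if len(r):
        b=r.max(); seg=g[b-6:b+7,c]; k=np.argmax(seg[:-1]-seg[1:]); rr.append(b-6+k+.5)
        p=ony("side",(rr[-1],c),-279.7+0.021*0); print(c,rr[-1],p[0],"bottom z",round(p[2],1),end=" | ")
    
dd=cams.grab_frame("top")[1]; mt=masks_of("lip","top")[0]["region"]
for n,D,M in(("side",d,m),("top",dd,mt)):
    P=cloud(n,D,M); k=(P[:,1]<-288)&(P[:,1]>-318); print("\nledge top",n,np.median(P[k],0),k.sum())
E
python3 m.py
```

```text
6.95 [ 449.298 -303.266  116.129] q [-0.004  0.002  2.074 -1.431  1.467  0.495] F [ 2.779  3.837 -5.347] w -0.052874027585083465
[[ 1.     0.004  0.019]
 [ 0.02  -0.171 -0.985]
 [-0.001  0.985 -0.171]]
shift [ -0.373  82.583 -14.64 ] turn [0.002 0.001 0.001]
256 176.5 581.8206810339096 bottom z 133.7 | 259 176.5 572.6959895862981 bottom z 133.8 | 262 176.5 563.5786239182246 bottom z 133.8 | 265 176.5 554.468479549233 bottom z 133.9 | 268 176.5 545.3654523568475 bottom z 133.9 | 271 176.5 536.2694385652239 bottom z 134.0 | 274 176.5 527.180334733876 bottom z 134.1 | 277 176.5 518.0980377464683 bottom z 134.1 | 322 177.5 382.54669341884227 bottom z 131.5 | 325 177.5 373.5482880698862 bottom z 131.5 | 328 177.5 364.5549886874951 bottom z 131.6 | 331 177.5 355.56669588258967 bottom z 131.6 | 334 177.5 346.5833103866303 bottom z 131.7 | 337 177.5 337.60473304106944 bottom z 131.8 | 340 177.5 328.63086478680543 bottom z 131.8 | 343 176.5 319.8043078901614 bottom z 135.4 | 
ledge top side [ 435.5 -300.3  142.9] 592

ledge top top [ 446.7 -302.5  145.2] 1511
```

Call:
apply_moves --pt "-1 0 6 -1 0 0 0" --pt "-1 0 14 -2.4 0 0 0" --pt "-1 0 22 -3.8 0 0 0" --pt "-1 0 30 -5.2 0 0 0" --pt "-1 0 38 -6.6 0 0 0" --pt "-1 0 46 -8 0 0 0" --pt "-1 0 54 -9.4 0 0 0" --pt "-1 0 62 -10.8 0 0 0" --pt "-1 0 70 -12.2 0 0 0" --pt "-1 0 77 -13.4 0 0 0"

```text
time: 8.4
eef_pos: [448.9, -303.5, 195.4]
eef_rot: [0.644, 0.765, 0.007, 0.006]
ft_force: [1.9, -1.4, -4.8]
gripper_width: -0.1
```

Call:
apply_moves --pt "-1 0 1.5 -0.3 0 0 0" --pt "-1 0 3 -0.5 0 0 0" --pt "-1 0 3 -0.5 0 0 0"

```text
time: 8.78
eef_pos: [448.9, -303.5, 198.6]
eef_rot: [0.644, 0.765, 0.007, 0.006]
ft_force: [1.8, -0.9, -2.8]
gripper_width: 0.0
```

```bash
python3 s.py; python3 m.py; python3 - <<'E'
from h import *
a=cams.grab_frame("side")[0]; cv2.imwrite("pics/p2.png",cv2.resize(a[110:200,225:375],None,fx=5.3,fy=5.3,interpolation=cv2.INTER_CUBIC))
E
```

```text
8.775 [ 448.938 -303.537  198.611] q [-0.004 -0.151  2.045 -1.416  1.496  0.315] F [ 1.762 -0.894 -2.766] w 0.018065988539094222
[[ 1.     0.003  0.018]
 [ 0.018 -0.169 -0.985]
 [-0.     0.986 -0.17 ]]
256 152.5 577.4982539426212 bottom z 215.6 | 259 148.5 567.9901818894384 bottom z 228.8 | 262 148.5 559.1834086460092 bottom z 228.8 | 265 153.5 551.0914531011084 bottom z 212.3 | 268 153.5 542.2445049133636 bottom z 212.3 | 271 148.5 532.803092327453 bottom z 228.8 | 274 154.5 524.6807267791057 bottom z 209.1 | 277 148.5 515.2485841905836 bottom z 228.9 | 322 151.5 384.15689002954207 bottom z 219.4 | 325 151.5 375.44022377391286 bottom z 219.4 | 328 151.5 366.72833884363365 bottom z 219.5 | 331 151.5 358.021141979066 bottom z 219.5 | 334 151.5 349.31854002617877 bottom z 219.5 | 337 151.5 340.62043992673165 bottom z 219.6 | 340 151.5 331.9267487084583 bottom z 219.6 | 343 151.5 323.23737347524565 bottom z 219.6 | 
ledge top side [ 443.1 -299.7  225.6] 603

ledge top top [ 444.9 -302.7  226.9] 1782
```

View pics/p2.png

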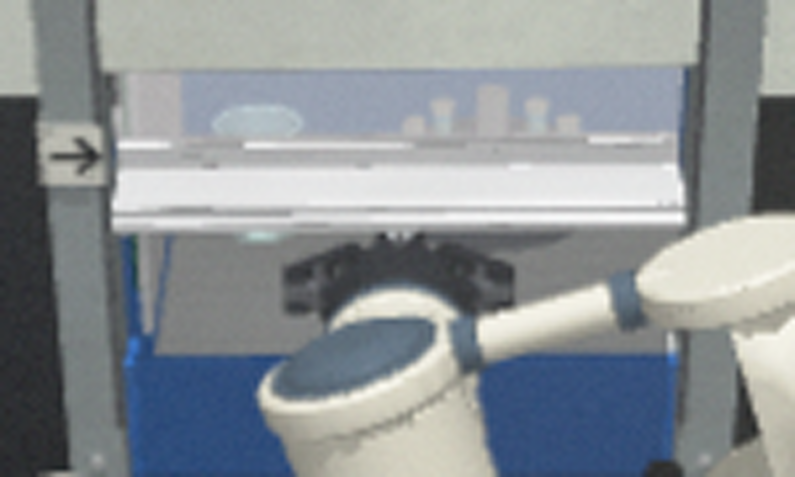

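Lip is about 20 mm below the arrow, and its front band spans crop rows 213–234, with the arrow at crop row 155. I'll go up 14 mm, then measure precisely.

Call:
apply_moves --pt "-1 0 4 -0.7 0 0 0" --pt "-1 0 8 -1.4 0 0 0" --pt "-1 0 12 -2.1 0 0 0" --pt "-1 0 14 -2.4 0 0 0" --pt "-1 0 14 -2.4 0 0 0"

```text
time: 9.65
eef_pos: [449.0, -303.6, 213.4]
eef_rot: [0.645, 0.764, 0.007, 0.006]
ft_force: [-0.0, 1.4, -1.6]
gripper_width: 0.1
```

```bash
cat > f.py <<'E'
from h import *
np.set_printoptions(precision=1,suppress=True,linewidth=160)
def ony(n,rc,y): o,v=ray(n,rc); return o+v*(y-o[1])/v[1]
F=[cams.grab_frame("side") for _ in range(6)]
g=np.mean([cv2.cvtColor(f[0],cv2.COLOR_BGR2GRAY) for f in F],0)
D=np.median([f[1] for f in F],0).astype(np.float32)
print("label cols 234-247"); print(g[131:147,233:248].astype(int))
for c in(241,242,243):
    w=np.clip(170-g[135:144,c],0,None); print(c,"shaft row",(w*np.arange(135,144)).sum()/w.sum())
r0=int(input_row) if (input_row:=__import__("sys").argv[1]) else 0
p=g[r0:r0+24,250:275].mean(1)
print("lip profile x~",ony("side",(r0+12,262),-277)[0])
for i,v in enumerate(p):
    r=r0+i; x=ony("side",(r,262),-277)[0]; yf=-279.7+0.0214*(x-450)
    print(r,round(v),"z if front face",round(ony("side",(r,262),yf)[2],1),"z at 8 back",round(ony("side",(r,262),yf-8)[2],1),"depth",pt("side",(r,262),D))
m=np.zeros(D.shape,bool); m[r0:r0+24,250:345]=1
P=cloud("side",D,m); k=(P[:,1]<-292)&(P[:,1]>-315); print("ledge top",np.median(P[k],0))
E
python3 f.py 132; python3 s.py
```

```text
label cols 234-247
[[131 129 128 130 128 129 129 128 128 110  82  87  96 152 177]
 [136 135 134 134 133 134 133 133 133 116  85  86  95 145 160]
 [162 158 161 160 161 162 162 161 161 147 112  95  95 133 152]
 [161 159 176 183 182 184 183 183 183 182 169 118  95 113 145]
 [166 164 177 183 183 177 170 170 179 183 183 128  93 111 147]
 [173 182 183 184 183 163 102  91 154 180 183 130  93 109 168]
 [179 183 182 183 182 184 140  81  90 152 179 129  95  99 195]
 [176 174 167 167 168 167 154 112  64  64 147 127  98  94 206]
 [160 122  76  69  68  70  71  71  56  44  78 106 102 119 213]
 [162 151 140 141 141 141 134 122  86  70 121 125 104 159 219]
 [152 177 182 183 182 183 151  88  84 125 156 143 110 177 223]
 [145 174 182 183 182 182 131  95 159 167 176 152 112 209 231]
 [151 178 183 182 182 183 170 165 164 165 177 153 122 221 236]
 [128 161 171 171 171 173 172 171 171 171 169 144 119 228 241]
 [ 65 103 113 112 113 122 119 113 113 116 102  80 104 170 185]
 [ 57 100 114 113 112 112 113 113 113 124 110  85 106 217 233]]
241 shaft row 138.9923154026061
242 shaft row 139.19025811823482
243 sha
[... 1438 characters left out ...]
227.8]
150 148 z if front face 225.1 z at 8 back 220.9 depth [ 586.  -521.8   97.5]
151 149 z if front face 221.8 z at 8 back 217.6 depth [ 585.9 -519.9   94.6]
152 148 z if front face 218.5 z at 8 back 214.3 depth [ 585.5 -514.3   93.7]
153 145 z if front face 215.2 z at 8 back 211.0 depth [ 584.7 -505.6   94.4]
154 138 z if front face 211.9 z at 8 back 207.6 depth [ 584.3 -500.4   93.2]
155 130 z if front face 208.6 z at 8 back 204.3 depth [ 583.6 -492.    93.9]
ledge top [ 451.5 -303.4  240.7]
9.95 [ 448.963 -303.6    213.319] q [-0.004 -0.173  2.036 -1.414  1.501  0.285] F [ 0.142  0.978 -1.207] w 0.2258370392441198
[[ 1.     0.003  0.018]
 [ 0.018 -0.169 -0.986]
 [ 0.     0.986 -0.169]]
```

Call:
apply_moves --pt "-1 0 2 -0.3 0 0 0" --pt "-1 0 4 -0.7 0 0 0" --pt "-1 0 5 -0.9 0 0 0" --pt "-1 0 5 -0.9 0 0 0" --pt "-1 0 5 -0.9 0 0 0"

```text
time: 10.58
eef_pos: [448.9, -303.6, 218.4]
eef_rot: [0.645, 0.764, 0.007, 0.006]
ft_force: [1.8, -0.4, -3.7]
gripper_width: -0.1
```

```bash
python3 f.py 132 | grep -v '\[\[\|^ \['; python3 s.py
```

```text
label cols 234-247
241 shaft row 138.97750923128567
242 shaft row 139.2016632016632
243 shaft row 139.30552952202436
lip profile x~ 558.2119504866552
132 152 z if front face 282.9 z at 8 back 279.1 depth [ 562.6 -333.8  256. ]
133 153 z if front face 279.7 z at 8 back 275.9 depth [ 562.7 -333.6  252.7]
134 152 z if front face 276.6 z at 8 back 272.7 depth [ 562.8 -332.9  249.8]
135 171 z if front face 273.4 z at 8 back 269.5 depth [ 562.7 -331.3  247.3]
136 227 z if front face 270.2 z at 8 back 266.3 depth [ 562.4 -326.6  246.2]
137 227 z if front face 267.1 z at 8 back 263.1 depth [ 561.8 -320.2  246.1]
138 228 z if front face 263.9 z at 8 back 259.9 depth [ 561.4 -314.4  245.7]
139 228 z if front face 260.7 z at 8 back 256.7 depth [ 560.5 -304.9  247.1]
140 229 z if front face 257.5 z at 8 back 253.5 depth [ 560.1 -299.7  246.4]
141 230 z if front face 254.3 z at 8 back 250.3 depth [ 559.7 -294.4  245.8]
142 224 z if front face 251.1 z at 8 back 247.0 depth [ 559.3 -289.7  244.9]
143 181 z if front face 247.8 z at 8 back 243.8 depth [ 559.2 -287.3  242.8]
144 173 z if front face 24
[... 431 characters left out ...]
4. ]
150 149 z if front face 225.1 z at 8 back 220.9 depth [ 586.9 -530.    93.2]
151 149 z if front face 221.8 z at 8 back 217.6 depth [ 586.1 -521.2   93.9]
152 148 z if front face 218.5 z at 8 back 214.3 depth [ 585.4 -513.8   93.9]
153 145 z if front face 215.2 z at 8 back 211.0 depth [ 584.8 -506.5   93.9]
154 138 z if front face 211.9 z at 8 back 207.6 depth [ 584.1 -498.5   94.3]
155 130 z if front face 208.6 z at 8 back 204.3 depth [ 583.7 -492.9   93.4]
ledge top [ 454.8 -303.   245.9]
10.875 [ 448.929 -303.571  218.415] q [-0.004 -0.181  2.032 -1.414  1.503  0.274] F [ 0.236  0.878 -3.926] w 0.1836859655482582
[[ 1.     0.003  0.018]
 [ 0.018 -0.169 -0.986]
 [ 0.     0.986 -0.169]]
```

```bash
python3 - <<'E'
from h import *
np.set_printoptions(precision=1,suppress=True)
def ony(n,rc,y): o,v=ray(n,rc); return o+v*(y-o[1])/v[1]
F=[cams.grab_frame("side") for _ in range(6)]
a=np.mean([f[0].astype(float) for f in F],0).astype(np.uint8); D=np.median([f[1] for f in F],0).astype(np.float32)
cv2.imwrite("pics/p3.png",cv2.resize(a[128:156,230:276],None,fx=16,fy=16,interpolation=cv2.INTER_NEAREST))
for b in((134,144,236,242),(146,170,238,243),(120,132,234,241),(125,165,361,366)):
    m=np.zeros(D.shape,bool); m[b[0]:b[1],b[2]:b[3]]=1; P=cloud("side",D,m); print(b,P.mean(0),np.median(P,0),P[:,1].std())
g=cv2.cvtColor(a,cv2.COLOR_BGR2GRAY)
for c0 in(252,258,264,270,330,336): print(c0,g[141:151,c0:c0+4].mean(1))
yf=-279.7+.0214*(558-450)
from scipy.optimize import brentq
for z,dy in((245.9,-8),(242.9,-8),(242.9,0),(234.9,0)): print(z,dy,brentq(lambda r:ony("side",(r,262),yf+dy)[2]-z,130,160))
E
```

```text
(134, 144, 236, 242) [ 632.3 -319.1  241.7] [ 632.4 -319.1  241.3] 1.6576259404437632
(146, 170, 238, 243) [ 632.6 -320.6  176.4] [ 632.6 -320.6  176.2] 1.3293057220366562
(120, 132, 234, 241) [ 634.1 -321.1  283.1] [ 634.  -320.9  283. ] 1.4020488917547855
(125, 165, 361, 366) [ 280.  -165.1  304.8] [ 268.8 -327.2  275.5] 183.79501174238638
252 [230.5 221.8 170.5 167.2 225.8 218.  165.5 124.8 127.  129. ]
258 [229.  222.5 185.8 165.8 221.8 193.  168.8 121.8 124.  125. ]
264 [229.5 223.  181.2 163.8 220.8 189.2 169.  130.5 132.  128.8]
270 [229.5 224.5 187.8 198.  216.  160.8 178.8 190.5 202.2 217.8]
330 [235.5 240.  176.  234.2 240.5 167.  113.8  92.8  93.2  93. ]
336 [230.2 211.2 173.5 234.2 239.8 169.  123.8 112.  115.  118.2]
245.9 -8 142.35310760553074
242.9 -8 143.2771956139666
242.9 0 144.5261643893932
234.9 0 146.98819061697472
```

View pics/p3.png

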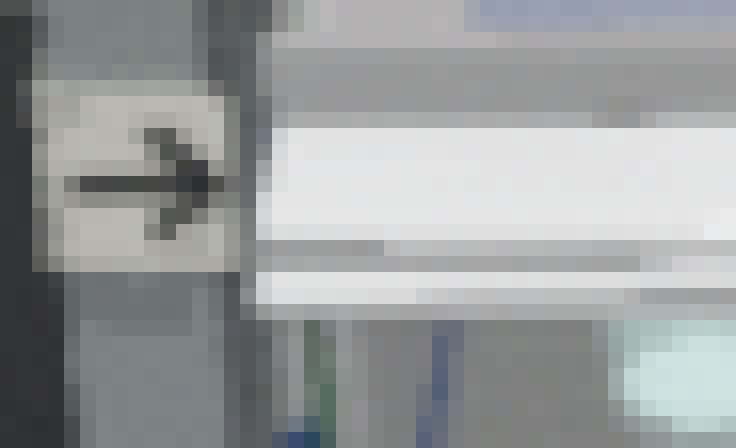

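The stepped lip's edges sit where they should for lip z≈238.9, and the arrow is at ≈238.9, so they are level. I'll lower the fingers off the lip and back out.

Call:
apply_moves --pt "-1 0 -3 0.5 0 0 0" --pt "-1 0 -9 1.5 0 0 0" --pt "-1 0 -15 2.5 0 0 0" --pt "-1 0 -19 -15 0 0 0" --pt "-1 0 -25 -50 0 0 0" --pt "-1 0 -33 -100 0 0 0" --pt "-1 0 -42 -150 0 0 0" --pt "-1 0 -42 -200 0 0 0" --pt "-1 0 -42 -220 0 0 0" --pt "-1 0 -42 -220 0 0 0"

```text
time: 12.42
eef_pos: [445.5, -79.0, 214.1]
eef_rot: [0.645, 0.764, 0.007, 0.007]
ft_force: [0.0, -1.3, -0.6]
gripper_width: 0.2
```

```bash
python3 s.py; python3 f.py 138 | grep ledge; python3 - <<'E'
from h import *
a=cams.grab_frame("side")[0]; b=cams.grab_frame("top")[0]
g=cv2.cvtColor(a,cv2.COLOR_BGR2GRAY)
for c0 in(252,258,264,330,336): print(c0,g[141:151,c0:c0+4].mean(1).round())
cv2.imwrite("pics/p4.png",np.hstack([cv2.resize(a[90:290,210:480],(540,400)),cv2.resize(b[150:350,260:390],(260,400))]))
E
```

```text
12.425 [445.497 -78.965 214.131] q [ 0.463  0.007  1.865 -1.26   1.932  0.397] F [ 0.038 -1.328 -0.612] w 0.15450213955981293
[[ 1.     0.003  0.02 ]
 [ 0.02  -0.168 -0.986]
 [ 0.001  0.986 -0.169]]
ledge top [ 454.5 -301.9  245.9]
252 [230. 221. 169. 166. 225. 218. 164. 125. 125. 128.]
258 [229. 223. 185. 164. 222. 193. 168. 120. 124. 124.]
264 [229. 223. 182. 164. 222. 189. 168. 130. 132. 128.]
330 [236. 240. 175. 233. 240. 165. 113.  90.  90.  90.]
336 [229. 210. 172. 234. 240. 167. 124. 111. 112. 117.]
```

View pics/p4.png

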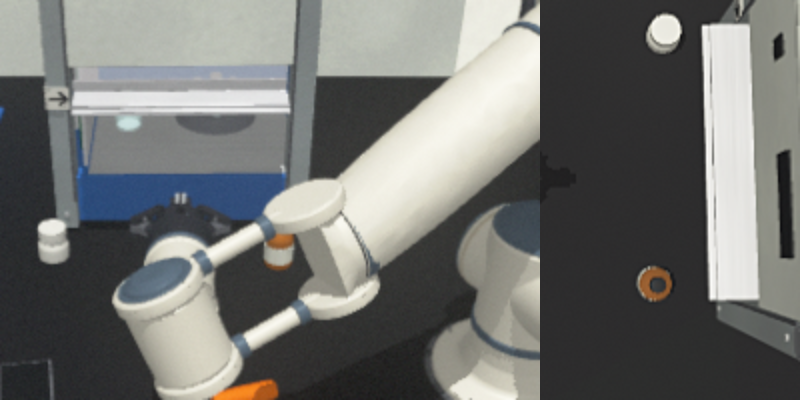

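The lip profile and ledge height haven't changed. The jar, bottle, beaker and driver are where they were, and the hand is clear of everything.

```bash
python3 -c "
from cell import robot; print(robot.close_job())"
```

```text
the job is handed in; nothing more can be done
None
```

The window is standing at its loading height, with the lip level with the arrow mark to within about 1 mm, and the job is handed in. I put the shut fingers under the middle of the lip, pushed it up about 125 mm, lowered them off it and backed the hand well away. The force readings between moves showed at most about 7 N on the tool. The robot's clock read about 13 s at hand-in.

**Height check:** the lip measures about 238.9 mm above the bench and the arrow about 238.9 mm. Depth on the label alone puts the arrow up to about 1 mm higher, and the fingertip height puts the lip at about 239.3 mm.

**After the hand left:** the lip showed the same edges and ledge height (245.9 mm) as before I let go. The jar, bottle, beaker and driver looked unmoved, and the readings showed no contact. I did not check the mouse, phone and carton after the push, but the hand did not go near them.

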